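# Load the bottle roller and set its speed

### The arm

A 7-joint arm with a two-finger parallel gripper is mounted at the origin on a cart in front of the work surface, level with it; the furniture and walls round the work are solid. World frame = base frame: x ahead of the robot, y to its left, z up, the work surface at z = 0. Lengths are in m, angles in rad, forces in N, time in s.
With the tool pointing down it reaches from about 0.35 to 0.9 m from the base axis. Payload 8.1 kg.
Tool frame: the origin (TCP) lies at the centre of the arm's flange, where the gripper is bolted on; the fingertips stand 178 mm ahead of it and the grasp point (between the pads) lies 159 mm ahead of it; z points along the fingers, y is the direction in which the jaws open and shut (so a half turn about z gives the same grasp; the last joint's range is limited). The gripper opens to 92 mm and grips with 3 to 60 N. Pads are 19 mm wide; open, the fingers measure 130 mm over their backs; the gripper's body (75 mm by 190 mm) begins 47 mm behind the grasp point.
Start: joints at [1.031, 0.434, 0.025, 1.573, -0.012, 1.134, -0.075], TCP at [0.264, -0.566, 0.405] pointing down, gripper open.
Joint ranges: [-2.62, 2.62], [-0.44, 2.09], [-1.27, 1.32], [0.08, 2.57], [-1.32, 4.46], [0.12, 2], [-2.74, 2.74]. Speed limits (rad/s): [2.22, 2.22, 3.01, 3.01, 3.14, 3.14, 3.14].

### API

Orientations are given as [roll, pitch, yaw] about the fixed x, y, z axes, in that order (R = Rz(yaw) Ry(pitch) Rx(roll)).
In Python, from rig import ctrl gives the robot as it stands.
- The arm moves only by the shell command python3 -m handwheel 'ROWS' [FORCE]. ROWS is JSON, a list of rows, each an object with "hand": the finger opening in m, from 0 to 0.0918; "offset": the shift along the tool's x, y, z in m, a list of three; "yaw": the turn about the tool's z in degrees. In form: [{"hand": hand, "offset": [dx, dy, dz], "yaw": yaw}, ...]. A call has exactly 10 rows; each row shifts and turns the commanded pose from where the row before left it, along the tool's axes as they then stand; what a row does not reach is not made up. A row lasts 1/12 s, in which the tool goes at most 41.7 mm and 7.16 degrees, less where a joint would pass 70% of its speed; a pose out of reach is approached as far as the arm can. A call is refused whole if a number of a shift passes 0.0417 or a number of a turn 7.16, either way. A call with a gripper value outside its range is refused whole. The fingers move at their own pace and stop on an object; FORCE is the grip in N (left out, the last holds). Time passes only in rows, so rows that do not move let the fingers close, or fill a call up. It gives the time, the measured TCP pose, the force and the opening at its end, in the units of the state.
- ctrl.state(): the state, without advancing time (a new reading comes with each control period).
- ctrl.snapshot(name): name is "scene" or "top" or "wrist"; returns a dict with "image" (480x640x3 uint8, blue, green, red), "depth" (480x640 float32, m along the optical axis (not along the pixel's ray), 0 where there is no reading), "vertical_fov" (degrees; the focal length in pixels is half the picture's height over the tangent of half this angle, whatever the lens; pixels are square), "cx", "cy" (the principal point, pixels), "k1" (the pictures are not rectified: a ray, as slopes to the right and down, at radius r is drawn at 1 + k1 r^2 times it, then the intrinsics apply), "R" (3x3) and "t" (3): a world point X has camera coordinates R X + t; the wrist camera has in their place "mount" (4x4, takes a point from camera to tool coordinates, whose origin is the TCP and whose axes are the flange's). Camera axes: x right, y down, z forward; pixel columns grow to the right and rows downward; lengths in m; the calibration is good to about 2 mm. A picture is of the moment at which its call begins: read the wrist's pose just before it.
- ctrl.finish_job(): hands the job in, once; it reports no verdict.
Trained networks look in a picture, given as the dict that the camera call returned (one of the last four; its "shot" number tells which), for a name from the list of things; names that differ only in an ending like _2 or _b are one class to them, and where a whole thing is asked for, a point or a joint stands for the part that bears it (a point fixed in the world has none). Each returns a list of dicts, best first, with "conf" (0 to 1); they miss things now and then, are a little off and sometimes report something else, mostly with a low value. They report only what shows in the picture. A call takes as long as a camera call. They do not tell look-alikes from the thing itself.
- ctrl.trace(picture, query): "pixels" (480x640 bool, what is visible of it) and "position" ([column, row] in pixels, amid what is visible of it).
- ctrl.mark_of(picture, query): "position" ([column, row] in pixels: a listed point, or the origin of a listed thing).
The state is a dict: "clock": time; "qpos": joint angles; "qvel": joint speeds; "effort": joint torques, N m; "eef_pos": TCP position; "eef_rot": TCP orientation; "force": force on the tool from outside, world axes, zero at the start; "wrist_torque": the same for the moment, N m; "finger_gap": finger opening in m.
Only numpy, scipy, OpenCV 4.12 (cv2) and the standard library are available. Lean on these libraries where they do the work, as an engineer would, in place of code of your own. Each camera call takes 0.05 s, during which the arm holds its last target. There are 200 camera calls.

### The job

The bottle roller was left switched on: first turn its speed dial anticlockwise all the way back to the off stop. While it is off, put the finished white bottle that lies on the rollers into the steel tray, and lay each of the two or three brown bottles standing in front of the roller on its side in the groove between the rollers, in a row along them. Then set the speed by turning the dial clockwise exactly seven clicks up from off; leave the other things on the bench where they are.

Things in the scene. Friction and masses are not known exactly. Their poses are not given: they have to be found in the camera images.
- bed (a point): middle of the roller bed at the height of the roller axes, 45 mm above the worktop; x to the machine's back, y along the rollers away from the dial, z up. Two parallel black rollers, 18 mm thick, axes at x = -17 and +17 mm, y = -165 to +165 mm: a groove for three bottles in a row. A bottle lying in it has its axis 28.3 mm (the smaller finished bottle 24.7 mm) above this point.
- mixer: the bottle roller, a low white bench machine, fixed; its place and heading vary. Origin 45 mm under the bed point, same axes. The base under the rollers is 110 mm wide in x, top at z = 30 mm. End cheek at y = +166 to +178 mm, top at z = 63 mm. Control box at y = -165 to -285 mm, 116 mm wide in x, top at z = 86 mm, the dial in the middle of it. The rollers do not turn.
- dial_grip (a point): the speed dial on the control box: a black pointer knob with an upright grip bar 44 mm long, 14 mm thick, white line at its pointer end. The point is on the upright turning axis, 6 mm below the bar's top and 24 mm above the knob's round foot (48 mm across). x points along the bar away from the pointer end, z up; the frame turns with the dial.
- dial (a joint): turn of the dial in rad, growing clockwise seen from above. 0 = off, at the end stop: the pointer points to the machine's front (-x of the bed), at the long mark. It clicks into place every 0.5236 rad (30 degrees, one mark each), up to the tenth click at 5.236. About 0.1 N m takes it over a click; let go, it settles into the nearest click.
- bottle_a_mid (a point): a small closed brown reagent bottle with a black cap, 48 mm across the body, 93 mm tall over the cap (straight to about 55 mm up, then a shoulder; cap 28 mm across). About 210 g, the weight low in it. The point is on its axis, half-way up (46.5 mm above its base); z points along the axis to the cap. It starts upright on the worktop in front of the roller, or is absent.
- bottle_b_mid (a point): a small closed brown reagent bottle with a red cap, 48 mm across the body, 93 mm tall over the cap (straight to about 55 mm up, then a shoulder; cap 28 mm across). About 210 g, the weight low in it. The point is on its axis, half-way up (46.5 mm above its base); z points along the axis to the cap. It starts upright on the worktop in front of the roller, or is absent.
- bottle_c_mid (a point): another small closed brown reagent bottle with a black cap, 48 mm across the body, 93 mm tall over the cap (straight to about 55 mm up, then a shoulder; cap 28 mm across). About 210 g, the weight low in it. The point is on its axis, half-way up (46.5 mm above its base); z points along the axis to the cap. It starts upright on the worktop in front of the roller, or is absent.
- bottle_d_mid (a point): another small closed brown reagent bottle with a red cap, 48 mm across the body, 93 mm tall over the cap (straight to about 55 mm up, then a shoulder; cap 28 mm across). About 210 g, the weight low in it. The point is on its axis, half-way up (46.5 mm above its base); z points along the axis to the cap. It starts upright on the worktop in front of the roller, or is absent.
- finished_mid (a point): the finished bottle: a smaller closed white reagent bottle with a blue cap, 42 mm across the body, 80 mm long over the cap (straight for about 45 mm from the base; cap 28 mm across), about 90 g. It starts lying on its side on the rollers. The point is on its axis, half-way along (40 mm from its base); z points along the axis to the cap.
- tray_in (a point): shallow open steel tray on the worktop to the left of the roller, loose, 0.6 kg. The point is the middle of its inner floor, 3 mm above the worktop; x across its 190 mm length, y across its 160 mm width, walls 3 mm thick, rim 22 mm above the worktop; z up.
- tape_roll: a roll of masking tape lying flat, 72 mm across, origin under its centre; not part of the job, leave it alone
- petri: a petri dish, 91 mm across, origin under its centre; not part of the job, leave it alone
There are look-alikes about, which are no part of the job. Leave any green or yellow look-alike of the part that bears bottle_d_mid alone.

How it is judged:
By the outcome, as a careful person would: the job done as asked, in the order asked, and still so for the second after the job is handed in, with the robot touching nothing.
Of bottle_a, bottle_b, bottle_c, bottle_d only 2 to 3 are there at a start; the rules pass over those that are not, and their reading is None.
At some moment in a run one of tray may be knocked a few centimetres aside while the robot is not near it.
Once in a run the grip may slacken for a moment while it holds something.
It also fails if it takes over 210 s, if anything falls off the work surface, if the arm or the gripper's body presses on something with over 40 N, if the wrist force passes 120 N, or if a joint passes its speed limit or range.

## Working session

There is one attempt and no reset: what is moved stays moved. The work goes in short steps, Python scripts to look and compute and a shell command to move; the robot and the scene stay as the last step left them, time stands still between calls to the robot, and variables do not carry over. Pictures are saved under pics/ and viewed, about 12 in all and at most 16, crops included, and the job is handed in when it is done.

```bash
ls; mkdir -p pics; cat > h.py <<'E'
import numpy as np, cv2, json
from scipy.spatial.transform import Rotation as Rot
from rig import ctrl
def tcp():
    s=ctrl.state(); return np.array(s["eef_pos"]), s
def rotm(s):
    return Rot.from_euler('xyz',s["eef_rot"]).as_matrix()
def snap(name):
    s=ctrl.state(); p=ctrl.snapshot(name)
    if name=="wrist":
        T=np.eye(4);T[:3,:3]=rotm(s);T[:3,3]=s["eef_pos"];M=T@np.array(p["mount"])
        p["cw"]=M
    else:
        R=np.array(p["R"]);t=np.array(p["t"]);M=np.eye(4);M[:3,:3]=R.T;M[:3,3]=-R.T@t;p["cw"]=M
    return p
def rays(p,uv):
    f=240/np.tan(np.radians(p["vertical_fov"])/2)
    K=np.array([[f,0,p["cx"]],[0,f,p["cy"]],[0,0,1]])
    uv=np.array(uv,float).reshape(-1,1,2)
    q=(uv[:,0]-[p["cx"],p["cy"]])/f
    x=q.copy()
    for _ in range(20): x=q/(1+p["k1"]*(x**2).sum(1,keepdims=True))
    return np.c_[x,np.ones(len(x))]
def at_z(p,uv,z):
    d=rays(p,uv)@p["cw"][:3,:3].T;o=p["cw"][:3,3]
    return o+d*((z-o[2])/d[:,2])[:,None]
def cloud(p,mask=None):
    m=p["depth"]>0
    if mask is not None:m&=mask
    v,u=np.nonzero(m)
    P=rays(p,np.c_[u,v])*p["depth"][v,u][:,None]
    return P@p["cw"][:3,:3].T+p["cw"][:3,3]
def proj(p,X):
    X=np.atleast_2d(X);c=(X-p["cw"][:3,3])@p["cw"][:3,:3];s=c[:,:2]/c[:,2:]
    f=240/np.tan(np.radians(p["vertical_fov"])/2)
    return s*(1+p["k1"]*(s**2).sum(1,keepdims=True))*f+[p["cx"],p["cy"]]
E
python3 - <<'E'
from h import *
print(ctrl.state())
for n in ("top","scene"):
    p=snap(n);cv2.imwrite(f"pics/{n}0.png",p["image"]);print(n,p["vertical_fov"],p["k1"],p["cw"].round(3).tolist())
    for q in ("dial","dial_grip","bottle_a_mid","finished_mid","tray_in","bed","tape_roll","petri","mixer"):
        r=ctrl.mark_of(p,q)
        print(q,[(np.round(d["position"]),round(d["conf"],2)) for d in r][:7])
E
```

```text
pics
{'clock': 0.0, 'qpos': array([ 1.03143349,  0.43527955,  0.02498424,  1.57407448, -0.01161369,
        1.13399953, -0.07511397]), 'qvel': array([-7.23337735e-05,  1.54775684e-03,  9.66352057e-04,  8.25648086e-04,
       -1.04707488e-03, -1.79729848e-05, -1.33215950e-03]), 'effort': array([ 8.86431935e-04, -6.67835283e+01,  9.85169895e-01, -3.14453530e+01,
       -6.06120494e-02,  4.26631712e-02,  9.39564825e-05]), 'eef_pos': array([ 0.26425779, -0.56614626,  0.40391847]), 'eef_rot': array([-3.13998305e+00,  1.39934422e-04,  4.36663388e-01]), 'force': array([-0.66576737, -0.48995083,  0.65083228]), 'wrist_torque': array([-0.01071666,  0.025084  , -0.00779599]), 'finger_gap': 0.0919350764669525}
top 56.208394663572754 -0.020514817738060055 [[-0.365, -0.742, 0.563, -0.349], [-0.931, 0.296, -0.215, 0.394], [-0.007, -0.602, -0.798, 1.282], [0.0, 0.0, 0.0, 1.0]]Traceback (most recent call last):
  File "<stdin>", line 6, in <module>
ValueError: it knows: bed, bottle_a_mid, bottle_b_mid, bottle_c_mid, bottle_d_mid, dial_grip, finished_mid, mixer, petri, tape_roll, tray_in
```

```bash
python3 - <<'E'
from h import *
for n in ("top","scene"):
    p=snap(n);cv2.imwrite(f"pics/{n}0.png",p["image"]);print(n,p["cw"].round(3).tolist())
    for q in ("dial_grip","bottle_a_mid","finished_mid","tray_in","bed","tape_roll","petri","mixer"):
        r=ctrl.mark_of(p,q)
        z=dict(dial_grip=.104,bottle_a_mid=.0465,finished_mid=.0697,tray_in=.003,bed=.045).get(q,0)
        print(q,[(np.round(d["position"]).tolist(),round(d["conf"],2),at_z(p,d["position"],z)[0,:2].round(3).tolist()) for d in r][:7])
E
```

```text
top [[-0.365, -0.742, 0.563, -0.349], [-0.931, 0.296, -0.215, 0.394], [-0.007, -0.602, -0.798, 1.282], [0.0, 0.0, 0.0, 1.0]]
dial_grip [([374.0, 184.0], 0.58, [0.627, -0.227]), ([300.0, 226.0], 0.3, [0.541, 0.088])]
bottle_a_mid [([327.0, 263.0], 0.86, [0.408, 0.047])]
finished_mid [([301.0, 222.0], 0.64, [0.584, 0.07])]
tray_in [([230.0, 283.0], 0.63, [0.477, 0.364])]
bed [([319.0, 218.0], 0.7, [0.599, -0.002])]
tape_roll [([443.0, 236.0], 0.72, [0.387, -0.399])]
petri [([430.0, 206.0], 0.65, [0.531, -0.431]), ([286.0, 277.0], 0.41, [0.435, 0.184])]
mixer [([318.0, 229.0], 0.96, [0.585, 0.005])]
scene [[-0.803, -0.363, 0.473, -0.135], [-0.596, 0.477, -0.647, 0.909], [0.009, -0.801, -0.599, 0.866], [0.0, 0.0, 0.0, 1.0]]
dial_grip [([332.0, 165.0], 0.46, [0.624, -0.237]), ([382.0, 180.0], 0.3, [0.459, -0.256])]
bottle_a_mid [([335.0, 254.0], 0.72, [0.411, 0.057]), ([334.0, 165.0], 0.3, [0.68, -0.329])]
finished_mid [([280.0, 225.0], 0.84, [0.583, 0.068])]
tray_in [([232.0, 322.0], 0.94, [0.489, 0.362])]
bed [([297.0, 222.0], 0.81, [0.577, 0.001])]
tape_roll [([419.0, 198.0], 0.75, [0.389, -0.384]), ([307.0, 286.0], 0.46, [0.426, 0.155])]
petri [([387.0, 180.0], 0.8, [0.524, -0.424])]
mixer [([306.0, 286.0], 0.74, [0.427, 0.159]), ([294.0, 234.0], 0.69, [0.588, 0.002])]
```

View pics/top0.png

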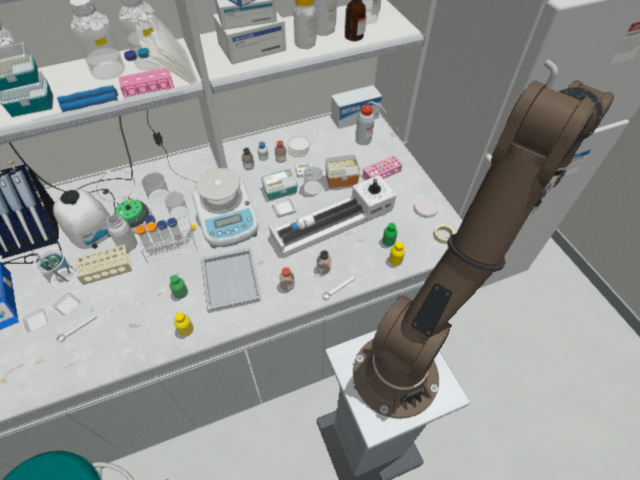

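View pics/scene0.png

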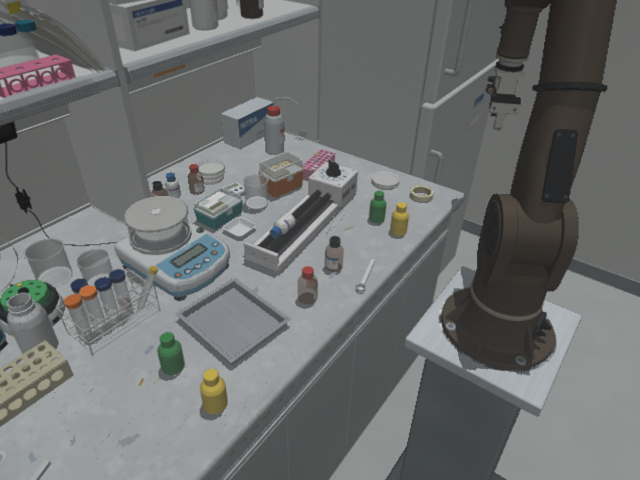

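Two brown bottles stand in front of the roller: the black cap at top (324,262) and the red cap at (287,279). The green and yellow bottles are look-alikes, and the brown bottles at (248,158) and (280,152) are behind the machine, so they are not in the job. Next I'll add a move planner and look with the wrist camera.

```bash
cat >> h.py <<'E'
def go(x,y,z,yaw=None):
    "print the tool-axis offset (mm) and tool-z turn (deg) to a tool-down TCP target"
    s=ctrl.state();R=rotm(s)
    d=R.T@(np.array([x,y,z])-s["eef_pos"])*1000
    t=0 if yaw is None else -np.degrees((yaw-s["eef_rot"][2]+np.pi)%(2*np.pi)-np.pi)
    print("offset mm",d.round(1),"turn deg",round(t,1),"rpy",np.round(s["eef_rot"],3),"q7",round(s["qpos"][6],2))
E
python3 - <<'E'
from h import *
p=snap("wrist");print(np.array(p["mount"]).round(3).tolist(),p["vertical_fov"])
go(.50,-.10,.45,0.17)
E
```

```text
[[-0.0, -0.965, -0.26, 0.07], [1.0, -0.0, 0.001, 0.001], [-0.001, -0.26, 0.965, 0.02], [0.0, 0.0, 0.0, 1.0]] 69.34757086584085
offset mm [ 410.8 -322.9  -45.3] turn deg 15.3 rpy [3.142 0.    0.437] q7 -0.08
```

```bash
python3 -m handwheel '[{"hand":0.09,"offset":[0.025,-0.020,-0.003],"yaw":0},{"hand":0.09,"offset":[0.025,-0.020,-0.003],"yaw":0},{"hand":0.09,"offset":[0.025,-0.020,-0.003],"yaw":0},{"hand":0.09,"offset":[0.025,-0.020,-0.003],"yaw":0},{"hand":0.09,"offset":[0.025,-0.020,-0.003],"yaw":0},{"hand":0.09,"offset":[0.025,-0.020,-0.003],"yaw":0},{"hand":0.09,"offset":[0.025,-0.020,-0.003],"yaw":0},{"hand":0.09,"offset":[0.025,-0.020,-0.003],"yaw":0},{"hand":0.09,"offset":[0.025,-0.020,-0.003],"yaw":0},{"hand":0.09,"offset":[0.025,-0.020,-0.003],"yaw":0}]' 20
python3 -m handwheel '[{"hand":0.09,"offset":[0.025,-0.020,-0.003],"yaw":0},{"hand":0.09,"offset":[0.025,-0.020,-0.003],"yaw":0},{"hand":0.09,"offset":[0.025,-0.020,-0.003],"yaw":0},{"hand":0.09,"offset":[0.025,-0.020,-0.003],"yaw":0},{"hand":0.09,"offset":[0.025,-0.020,-0.003],"yaw":0},{"hand":0.09,"offset":[0.025,-0.020,-0.003],"yaw":0},{"hand":0.09,"offset":[0,0,0],"yaw":5},{"hand":0.09,"offset":[0,0,0],"yaw":5},{"hand":0.09,"offset":[0,0,0],"yaw":5},{"hand":0.09,"offset":[0,0,0],"yaw":0}]'
python3 - <<'E'
from h import *
p=snap("wrist");cv2.imwrite("pics/w1.png",p["image"])
for q in ("dial_grip","bottle_a_mid","finished_mid","tray_in","bed","mixer"):
    r=ctrl.mark_of(p,q)
    z=dict(dial_grip=.104,bottle_a_mid=.0465,finished_mid=.0697,tray_in=.003,bed=.045).get(q,0)
    print(q,[(np.round(d["position"]).tolist(),round(d["conf"],2),at_z(p,d["position"],z)[0,:2].round(4).tolist()) for d in r][:7])
go(.50,-.10,.45,0.17);print(tcp()[0])
E
```

```text
clock: 1.83
eef_pos: [0.4067, -0.2779, 0.4351]
eef_rot: [3.141, -0.0, 0.437]
force: [1.2, -0.1, 0.1]
finger_gap: 0.0899
clock: 2.67
eef_pos: [0.4915, -0.107, 0.4528]
eef_rot: [3.141, -0.0, 0.171]
force: [-0.4, 0.2, 0.2]
finger_gap: 0.0902
dial_grip [([473.0, 115.0], 0.72, [0.6147, -0.2349])]
bottle_a_mid [([171.0, 252.0], 0.72, [0.4146, 0.0489])]
finished_mid [([154.0, 101.0], 0.78, [0.5787, 0.0695])]
tray_in []
bed [([231.0, 102.0], 0.75, [0.5915, -0.0025])]
mixer [([240.0, 109.0], 0.81, [0.5886, -0.0035])]
offset mm [ 9.7 -5.7  2.7] turn deg 0.3 rpy [ 3.142 -0.     0.176] q7 -1.34
[ 0.49143921 -0.10731416  0.45273749]
```

View pics/w1.png

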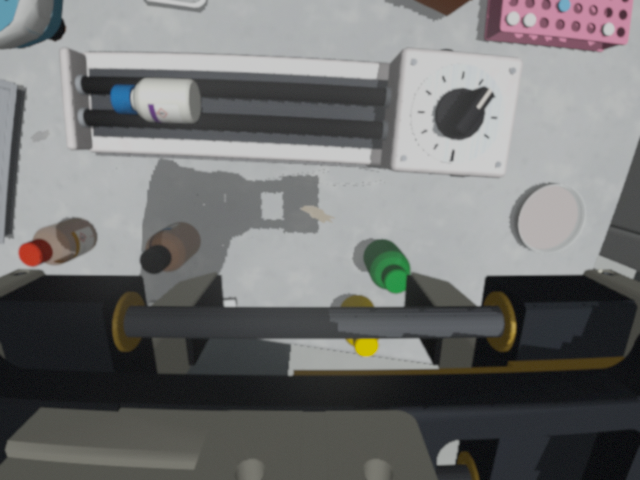

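```bash
python3 - <<'E'
from h import *
p=snap("wrist");P=cloud(p)
def rect(m):
    r=cv2.minAreaRect((P[m][:,:2]*1000).astype(np.float32));print(m.sum(),np.round(r[0],1),np.round(r[1],1),round(r[2],2));return r
near=(np.hypot(P[:,0]-.615,P[:,1]+.235)<.11)
box=near&(abs(P[:,2]-.086)<.004); print(np.median(P[box][:,2]));rect(box)
bar=near&(P[:,2]>.100)&(np.hypot(P[:,0]-.615,P[:,1]+.235)<.04);print("barz",np.percentile(P[bar][:,2],[5,50,95]))
r=rect(bar)
# white pointer line
c=proj(p,np.array([[.615,-.235,.108]]))[0]
im=p["image"];u0,v0=np.round(c).astype(int)
crop=im[v0-45:v0+45,u0-45:u0+45];cv2.imwrite("pics/d1.png",cv2.resize(crop,None,fx=5,fy=5,interpolation=2))
v,u=np.nonzero((crop.min(2)>150)&(np.hypot(*(np.indices(crop.shape[:2])-45))<28))
print("white",c,at_z(p,np.c_[u+u0-45,v+v0-45],.108)[:,:2].mean(0) if len(u) else None)
# rollers: base long edges / rim
rim=(P[:,2]>.01)&(abs(P[:,0]-.585)<.15)&(P[:,1]>-.16)&(P[:,1]<.2)&(P[:,2]<.08)
rect(rim)
for lo,hi in((.045,.056),(.056,.066),(.066,.1)):
    m=rim&(P[:,2]>lo)&(P[:,2]<hi); print(lo,end=" ");rect(m)
g=ctrl.mark_of(p,"dial_grip");print([at_z(p,d["position"],.104)[0] for d in g])
E
```

```text
0.08663282267678668
12164 [ 614.5 -226.7] [115.6 120.2] 6.57
barz [0.10304272 0.12344874 0.1255693 ]
1229 [ 614.6 -226.9] [14.9 44.6] 65.94
white [475.07511966 114.56802228] [ 0.61282982 -0.24838825]
31434 [565.    8.5] [336.9 260. ] 89.97
0.045 9339 [531.5   2. ] [189.8 330.4] 2.09
0.056 1627 [528.5  11.5] [186.  329.5] 0.49
0.066 743 [517.7  61.5] [168.2  80.4] 5.24
[array([ 0.61619348, -0.23454172,  0.104     ])]
```

View pics/d1.png

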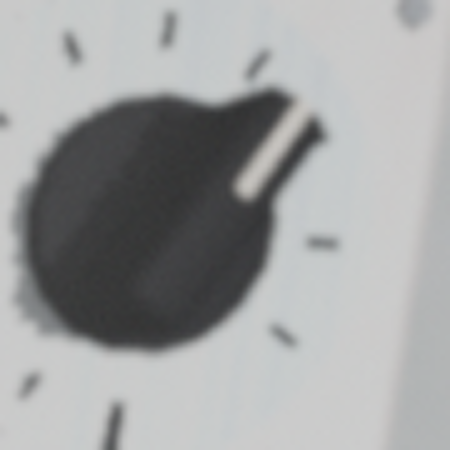

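The dial's axis is at (0.6146,-0.2268), with the bar top at 0.1255. The pointer is at about 210° (click 7) and the machine heading is 6.57°. I'll move above the dial.

```bash
python3 - <<'E'
from h import *
go(.6146,-.2268,.36,-.42)
print(ctrl.state()["qpos"].round(2))
E
```

```text
offset mm [100.4 139.2  92.7] turn deg 34.1 rpy [3.142 0.    0.175] q7 -1.34
[ 0.29  0.21 -0.22  1.78  0.05  1.16 -1.34]
```

```bash
python3 -m handwheel '[{"hand":0.06,"offset":[0.020,0.028,0.015],"yaw":0},{"hand":0.06,"offset":[0.020,0.028,0.015],"yaw":0},{"hand":0.06,"offset":[0.020,0.028,0.015],"yaw":0},{"hand":0.06,"offset":[0.020,0.028,0.015],"yaw":0},{"hand":0.06,"offset":[0.020,0.028,0.015],"yaw":0},{"hand":0.06,"offset":[0,0,0],"yaw":7},{"hand":0.06,"offset":[0,0,0],"yaw":7},{"hand":0.06,"offset":[0,0,0],"yaw":7},{"hand":0.06,"offset":[0,0,0],"yaw":7},{"hand":0.06,"offset":[0,0,0],"yaw":6}]'
python3 - <<'E'
from h import *
go(.6146,-.2268,.278,-.42)
p=snap("wrist");P=cloud(p)
near=(np.hypot(P[:,0]-.6146,P[:,1]+.2268)<.03)&(P[:,2]>.115)&(P[:,2]<.14)
print(near.sum(),cv2.minAreaRect((P[near][:,:2]*1000).astype(np.float32)),np.percentile(P[near][:,2],[5,50,95]))
E
```

```text
clock: 3.95
eef_pos: [0.6144, -0.2278, 0.3774]
eef_rot: [-3.142, 0.0, -0.424]
force: [0.5, 0.0, 0.2]
finger_gap: 0.0601
offset mm [-0.2 -1.  99.4] turn deg -0.3 rpy [-3.142  0.    -0.424] q7 -1.73
1185 ((615.5444946289062, -227.468505859375), (13.664671897888184, 43.79804611206055), 65.78102111816406) [0.12163857 0.12405366 0.12538301]
```

Aligned. Descend and grip.

```bash
python3 -m handwheel '[{"hand":0.06,"offset":[0,0,0.02],"yaw":0},{"hand":0.06,"offset":[0,0,0.02],"yaw":0},{"hand":0.06,"offset":[0,0,0.02],"yaw":0},{"hand":0.06,"offset":[0,0,0.02],"yaw":0},{"hand":0.06,"offset":[0,-0.0005,0.018],"yaw":0},{"hand":0.06,"offset":[0,0,0],"yaw":0},{"hand":0.0,"offset":[0,0,0],"yaw":0},{"hand":0.0,"offset":[0,0,0],"yaw":0},{"hand":0.0,"offset":[0,0,0],"yaw":0},{"hand":0.0,"offset":[0,0,0],"yaw":0}]' 30
python3 -m handwheel '[{"hand":0.0,"offset":[0,0,0],"yaw":0},{"hand":0.0,"offset":[0,0,0],"yaw":0},{"hand":0.0,"offset":[0,0,0],"yaw":0},{"hand":0.0,"offset":[0,0,0],"yaw":-5},{"hand":0.0,"offset":[0,0,0],"yaw":-5},{"hand":0.0,"offset":[0,0,0],"yaw":-5},{"hand":0.0,"offset":[0,0,0],"yaw":-5},{"hand":0.0,"offset":[0,0,0],"yaw":-5},{"hand":0.0,"offset":[0,0,0],"yaw":-5},{"hand":0.0,"offset":[0,0,0],"yaw":0}]'
python3 -c "
from h import *
s=ctrl.state();print(s['wrist_torque'],s['force'],s['finger_gap'],s['qpos'][6])"
```

```text
clock: 4.83
eef_pos: [0.6149, -0.2274, 0.2812]
eef_rot: [-3.141, -0.002, -0.418]
force: [-0.3, -0.7, -0.3]
finger_gap: 0.0379
clock: 5.67
eef_pos: [0.6149, -0.2265, 0.2801]
eef_rot: [-3.141, -0.001, 0.11]
force: [1.1, 3.1, 2.0]
finger_gap: 0.0138
[ 0.77173307 -0.12990049  0.11185474] [1.07124813 3.08029098 2.03660254] 0.013826065563153155 -1.2809592987778595
```

```bash
python3 -m handwheel '[{"hand":0.0,"offset":[0,0,0],"yaw":-7},{"hand":0.0,"offset":[0,0,0],"yaw":-7},{"hand":0.0,"offset":[0,0,0],"yaw":-7},{"hand":0.0,"offset":[0,0,0],"yaw":-7},{"hand":0.0,"offset":[0,0,0],"yaw":-7},{"hand":0.0,"offset":[0,0,0],"yaw":-7},{"hand":0.0,"offset":[0,0,0],"yaw":-7},{"hand":0.0,"offset":[0,0,0],"yaw":-7},{"hand":0.0,"offset":[0,0,0],"yaw":-7},{"hand":0.0,"offset":[0,0,0],"yaw":-7}]'
python3 -m handwheel '[{"hand":0.0,"offset":[0,0,0],"yaw":-7},{"hand":0.0,"offset":[0,0,0],"yaw":-7},{"hand":0.0,"offset":[0,0,0],"yaw":-7},{"hand":0.0,"offset":[0,0,0],"yaw":-7},{"hand":0.0,"offset":[0,0,0],"yaw":-7},{"hand":0.0,"offset":[0,0,0],"yaw":-7},{"hand":0.0,"offset":[0,0,0],"yaw":-7},{"hand":0.0,"offset":[0,0,0],"yaw":-7},{"hand":0.0,"offset":[0,0,0],"yaw":-7},{"hand":0.0,"offset":[0,0,0],"yaw":-7}]'
python3 -m handwheel '[{"hand":0.0,"offset":[0,0,0],"yaw":-7},{"hand":0.0,"offset":[0,0,0],"yaw":-7},{"hand":0.0,"offset":[0,0,0],"yaw":-7},{"hand":0.0,"offset":[0,0,0],"yaw":-7},{"hand":0.0,"offset":[0,0,0],"yaw":-7},{"hand":0.0,"offset":[0,0,0],"yaw":-4},{"hand":0.0,"offset":[0,0,0],"yaw":0},{"hand":0.0,"offset":[0,0,0],"yaw":0},{"hand":0.0,"offset":[0,0,0],"yaw":0},{"hand":0.0,"offset":[0,0,0],"yaw":0}]'
python3 -c "
from h import *
s=ctrl.state();print(s['wrist_torque'],s['force'],s['finger_gap'],s['qpos'][6],np.degrees(s['eef_rot'][2]))"
```

```text
clock: 6.5
eef_pos: [0.6147, -0.2262, 0.2801]
eef_rot: [-3.141, -0.001, 1.33]
force: [-0.6, 3.7, 3.2]
finger_gap: 0.0137
clock: 7.33
eef_pos: [0.6144, -0.2263, 0.28]
eef_rot: [3.141, -0.001, 2.552]
force: [-2.6, 3.9, 4.9]
finger_gap: 0.0137
clock: 8.17
eef_pos: [0.6143, -0.2265, 0.28]
eef_rot: [3.141, -0.001, -3.057]
force: [-3.1, 3.4, 6.2]
finger_gap: 0.0136
[0.81622618 0.6100144  0.02854675] [-3.11149696  3.38418822  6.18596263] 0.013597036305057477 1.3962250799443139 -175.13157153863148
```

```bash
python3 -m handwheel '[{"hand":0.0,"offset":[0,0,0],"yaw":-2},{"hand":0.0,"offset":[0,0,0],"yaw":0},{"hand":0.0,"offset":[0,0,0],"yaw":0},{"hand":0.06,"offset":[0,0,0],"yaw":0},{"hand":0.06,"offset":[0,0,0],"yaw":0},{"hand":0.06,"offset":[0,0,0],"yaw":0},{"hand":0.06,"offset":[0,0,-0.02],"yaw":0},{"hand":0.06,"offset":[0,0,-0.03],"yaw":0},{"hand":0.06,"offset":[0,0,-0.04],"yaw":0},{"hand":0.06,"offset":[0,0,-0.04],"yaw":0}]'
python3 - <<'E'
from h import *
p=snap("wrist");P=cloud(p);p2=snap("top");P2=cloud(p2)
for Q in (P,P2):
    n=(np.hypot(Q[:,0]-.6146,Q[:,1]+.2268)<.03)&(Q[:,2]>.115)&(Q[:,2]<.14)
    if n.sum()>5: print(n.sum(),cv2.minAreaRect((Q[n][:,:2]*1000).astype(np.float32)))
cv2.imwrite("pics/w2.png",p["image"])
go(.579,.07,.40,np.radians(96.57))
E
```

```text
clock: 9.0
eef_pos: [0.6141, -0.2276, 0.4103]
eef_rot: [3.141, -0.002, -3.02]
force: [1.5, 0.4, 0.7]
finger_gap: 0.0558
944 ((614.162841796875, -227.73251342773438), (43.85478973388672, 13.905156135559082), 7.005931377410889)
52 ((615.788818359375, -223.39266967773438), (46.03813934326172, 18.063514709472656), 3.848489761352539)
offset mm [  1.  298.8  15.9] turn deg 90.4 rpy [-3.139  0.009 -3.02 ] q7 1.52
```

View pics/w2.png

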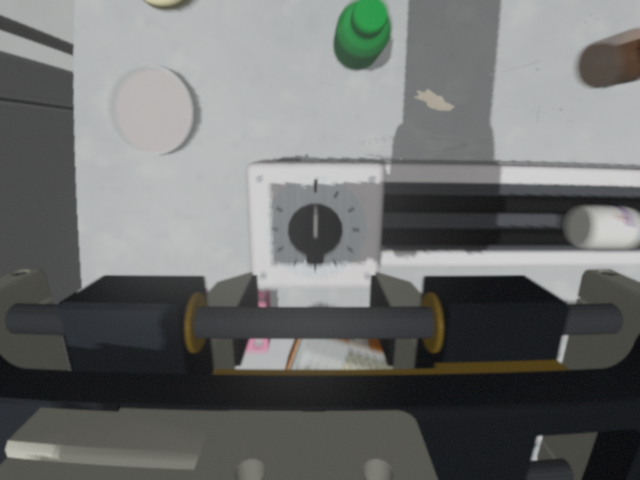

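The pointer is on the long mark (317,185 in the wrist view) and the bar is at 7.0° against a heading of 6.6°, so the dial is off. Next is the white bottle.

```bash
python3 -m handwheel '[{"hand":0.07,"offset":[0,0.03,0],"yaw":0},{"hand":0.07,"offset":[0,0.03,0],"yaw":0},{"hand":0.07,"offset":[0,0.03,0],"yaw":0},{"hand":0.07,"offset":[0,0.03,0],"yaw":0},{"hand":0.07,"offset":[0,0.03,0],"yaw":0},{"hand":0.07,"offset":[0,0.03,0],"yaw":0},{"hand":0.07,"offset":[0,0.03,0],"yaw":0},{"hand":0.07,"offset":[0,0.03,0],"yaw":0},{"hand":0.07,"offset":[0,0.03,0],"yaw":0},{"hand":0.07,"offset":[0,0.03,0],"yaw":0}]'
python3 -m handwheel '[{"hand":0.07,"offset":[0,0,0],"yaw":7},{"hand":0.07,"offset":[0,0,0],"yaw":7},{"hand":0.07,"offset":[0,0,0],"yaw":7},{"hand":0.07,"offset":[0,0,0],"yaw":7},{"hand":0.07,"offset":[0,0,0],"yaw":7},{"hand":0.07,"offset":[0,0,0],"yaw":7},{"hand":0.07,"offset":[0,0,0],"yaw":7},{"hand":0.07,"offset":[0,0,0],"yaw":7},{"hand":0.07,"offset":[0,0,0],"yaw":7},{"hand":0.07,"offset":[0,0,0],"yaw":7}]'
python3 -m handwheel '[{"hand":0.07,"offset":[0,0,0],"yaw":7},{"hand":0.07,"offset":[0,0,0],"yaw":7},{"hand":0.07,"offset":[0,0,0],"yaw":6},{"hand":0.07,"offset":[0,0,0],"yaw":0},{"hand":0.07,"offset":[0,0,0],"yaw":0},{"hand":0.07,"offset":[0,0,0],"yaw":0},{"hand":0.07,"offset":[0,0,0],"yaw":0},{"hand":0.07,"offset":[0,0,0],"yaw":0},{"hand":0.07,"offset":[0,0,0],"yaw":0},{"hand":0.07,"offset":[0,0,0],"yaw":0}]'
cat >> h.py <<'E'
TH=np.radians(6.57);BX=np.array([np.cos(TH),np.sin(TH)]);BY=np.array([-np.sin(TH),np.cos(TH)]);BED=np.array([.5888,-.0032])
def tobed(xy): d=np.atleast_2d(xy)[:,:2]-BED; return np.c_[d@BX,d@BY]
def frombed(x,y): return BED+x*BX+y*BY
E
python3 - <<'E'
from h import *
p=snap("wrist");P=cloud(p)
for q,z in (("finished_mid",.0697),("bottle_a_mid",.0465),("tray_in",.003)):
    for d in ctrl.mark_of(p,q): X=at_z(p,d["position"],z)[0];print(q,round(d["conf"],2),X.round(4),tobed(X).round(4))
b=tobed(P);m=(abs(b[:,0])<.05)&(abs(b[:,1])<.15)&(P[:,2]>.08)&(P[:,2]<.1)
print("finished top",b[m].min(0),b[m].max(0),np.median(b[m],0))
m=(abs(b[:,0])<.05)&(abs(b[:,1])<.15)&(P[:,2]>.066)&(P[:,2]<.1);print(b[m].min(0),b[m].max(0))
# rollers top strips
for lo in (-.15,-.1,-.05,0,.11,.14):
    m=(abs(b[:,1]-lo)<.01)&(P[:,2]>.0515)&(P[:,2]<.057)&(abs(b[:,0])<.035);x=b[m][:,0]
    print(lo,m.sum(),np.median(x[x<0]) if (x<0).any() else None,np.median(x[x>0]) if (x>0).any() else None)
cv2.imwrite("pics/w3.png",p["image"])
E
```

```text
clock: 9.93
eef_pos: [0.5776, 0.0716, 0.4095]
eef_rot: [-3.141, 0.0, -3.021]
force: [0.6, 0.0, -0.1]
finger_gap: 0.0704
clock: 10.77
eef_pos: [0.5779, 0.0703, 0.4095]
eef_rot: [3.142, 0.0, 2.035]
force: [-0.9, 0.2, -0.7]
finger_gap: 0.07
clock: 11.6
eef_pos: [0.5779, 0.0705, 0.4096]
eef_rot: [-3.141, -0.0, 1.694]
force: [0.8, -0.8, 0.1]
finger_gap: 0.0698
finished_mid 0.58 [0.5785 0.0684 0.0697] [[-0.0021  0.0723]]
bottle_a_mid 0.91 [0.4174 0.0479 0.0465] [[-0.1644  0.0703]]
tray_in 0.49 [0.3979 0.0383 0.003 ] [[-0.1849  0.0631]]
tray_in 0.35 [0.3787 0.1929 0.003 ] [[-0.1863  0.2189]]
finished top [-0.01947267  0.03110573] [0.01803354 0.11180092] [-0.00073673  0.06694582]
[-0.02181274  0.03110573] [0.02052186 0.11198365]
-0.15 0 None None
-0.1 175 -0.017253788867257598 0.016444153466319403
-0.05 3 None 0.01780468702981436
0 444 -0.01783825927812472 0.016236433872724117
0.11 459 -0.01851980742375497 0.017108704133873012
0.14 580 -0.017555263398451718 0.016189542750539115
```

```bash
python3 - <<'E'
from h import *
go(*frombed(-.0006,.056),.235,np.radians(96.57))
E
```

```text
offset mm [-18.5   1.7 174.7] turn deg 0.5 rpy [-3.142  0.     1.694] q7 -0.35
```

```bash
python3 -m handwheel '[{"hand":0.07,"offset":[-0.010,0.001,0.02],"yaw":0.5},{"hand":0.07,"offset":[-0.0085,0.0007,0.025],"yaw":0},{"hand":0.07,"offset":[0,0,0.025],"yaw":0},{"hand":0.07,"offset":[0,0,0.025],"yaw":0},{"hand":0.07,"offset":[0,0,0.025],"yaw":0},{"hand":0.07,"offset":[0,0,0.02],"yaw":0},{"hand":0.07,"offset":[0,0,0.015],"yaw":0},{"hand":0.07,"offset":[0,0,0.01],"yaw":0},{"hand":0.07,"offset":[0,0,0.0097],"yaw":0},{"hand":0.07,"offset":[0,0,0],"yaw":0}]'
python3 -m handwheel '[{"hand":0.03,"offset":[0,0,0],"yaw":0},{"hand":0.03,"offset":[0,0,0],"yaw":0},{"hand":0.03,"offset":[0,0,0],"yaw":0},{"hand":0.03,"offset":[0,0,0],"yaw":0},{"hand":0.03,"offset":[0,0,0],"yaw":0},{"hand":0.03,"offset":[0,0,-0.01],"yaw":0},{"hand":0.03,"offset":[0,0,-0.02],"yaw":0},{"hand":0.03,"offset":[0,0,-0.02],"yaw":0},{"hand":0.03,"offset":[0,0,-0.02],"yaw":0},{"hand":0.03,"offset":[0,0,0],"yaw":0}]' 20
python3 - <<'E'
from h import *
p=snap("scene");cv2.imwrite("pics/s2.png",p["image"])
for n,pp in (("scene",p),("top",snap("top"))):
    P=cloud(pp)
    for d in ctrl.trace(pp,"tray_in"): 
        Q=cloud(pp,np.array(d["pixels"]));Q=Q[Q[:,2]<.03];r=cv2.minAreaRect((Q[:,:2]*1000).astype(np.float32));print(n,round(d["conf"],2),r)
    for d in ctrl.mark_of(pp,"tray_in"): print(n,d["conf"],at_z(pp,d["position"],.003)[0])
go(.48,.362,.32)
E
```

```text
clock: 12.63
eef_pos: [0.5814, 0.0522, 0.2336]
eef_rot: [-3.14, 0.0, 1.685]
force: [-0.9, -0.5, -0.3]
finger_gap: 0.0703
clock: 13.47
eef_pos: [0.5828, 0.0531, 0.3097]
eef_rot: [3.135, -0.0, 1.685]
force: [0.6, -0.3, 0.5]
finger_gap: 0.0405
scene 0.59 ((487.5049133300781, 348.7633972167969), (193.06507873535156, 207.37054443359375), 82.60447692871094)
scene 0.64 [0.48520182 0.36527058 0.003     ]
top 0.54 ((630.14599609375, -79.48001098632812), (186.5483856201172, 518.9721069335938), 7.368170738220215)
top 0.63 [0.48442696 0.36399367 0.003     ]
offset mm [319.3 -65.5 -15.8] turn deg 0 rpy [-3.14   0.     1.685] q7 -0.4
```

View pics/s2.png

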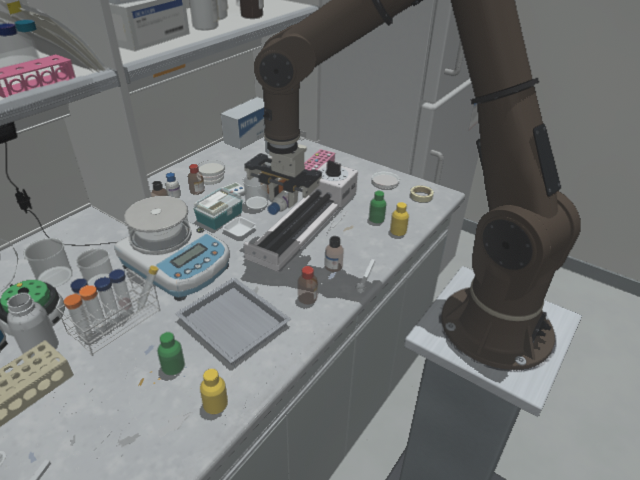

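```bash
python3 -m handwheel '[{"hand":0.03,"offset":[0.025,-0.007,0],"yaw":0},{"hand":0.03,"offset":[0.03,-0.007,0],"yaw":0},{"hand":0.03,"offset":[0.03,-0.007,0],"yaw":0},{"hand":0.03,"offset":[0.03,-0.007,0],"yaw":0},{"hand":0.03,"offset":[0.03,-0.007,0],"yaw":0},{"hand":0.03,"offset":[0.03,-0.007,0],"yaw":0},{"hand":0.03,"offset":[0.03,-0.007,0],"yaw":0},{"hand":0.03,"offset":[0.03,-0.007,0],"yaw":0},{"hand":0.03,"offset":[0.03,-0.007,0],"yaw":0},{"hand":0.03,"offset":[0.03,-0.007,0],"yaw":0}]'
python3 - <<'E'
from h import *
p=snap("wrist");cv2.imwrite("pics/w4.png",p["image"])
P=cloud(p);m=(P[:,2]>.014)&(P[:,2]<.027)&(abs(P[:,0]-.484)<.14)&(abs(P[:,1]-.364)<.14)
r=cv2.minAreaRect((P[m][:,:2]*1000).astype(np.float32));print(m.sum(),r)
for d in ctrl.mark_of(p,"tray_in"): print(d["conf"],at_z(p,d["position"],.003)[0])
go(.486,.35,.19)
E
```

```text
clock: 14.6
eef_pos: [0.4778, 0.3387, 0.3042]
eef_rot: [-3.14, 0.001, 1.685]
force: [0.1, -0.1, -1.3]
finger_gap: 0.0408
10227 ((492.87548828125, 404.711669921875), (250.76809692382812, 197.6297149658203), 6.3768510818481445)
offset mm [  5.1  11.7 114.9] turn deg 0 rpy [-3.14  -0.004  1.693] q7 -0.94
```

View pics/w4.png

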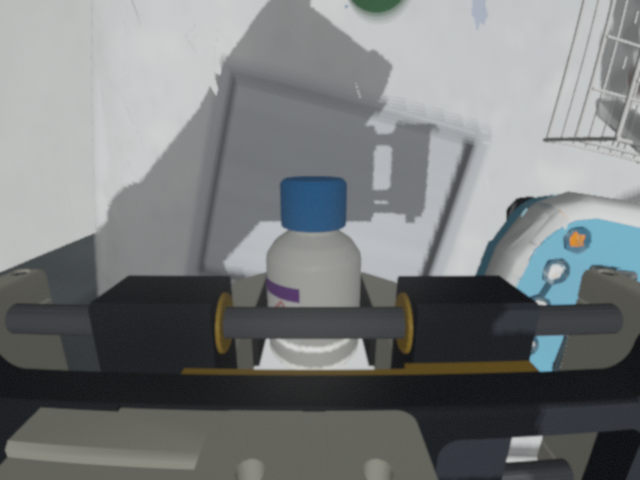

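```bash
python3 - <<'E'
from h import *
p=snap("wrist")
print(at_z(p,[[233,72],[475,140],[207,255],[432,270]],.022).round(4))
E
```

```text
[[0.4035 0.4568 0.022 ]
 [0.585  0.4324 0.022 ]
 [0.3919 0.3187 0.022 ]
 [0.5736 0.3281 0.022 ]]
```

```bash
python3 - <<'E'
from h import *
p=snap("top");P=cloud(p)
m=(P[:,0]>.58)&(P[:,0]<.65)&(P[:,1]>.28)&(P[:,1]<.42);print(m.sum(),[(x,P[m&(P[:,0]>x)&(P[:,0]<x+.01),2].max().round(3)) for x in (.58,.59,.60,.61,.62,.63,.64)])
go(.485,.352,.190)
E
python3 -m handwheel '[{"hand":0.03,"offset":[0.006,0.006,0.02],"yaw":0},{"hand":0.03,"offset":[0.005,0.005,0.02],"yaw":0},{"hand":0.03,"offset":[0,0,0.02],"yaw":0},{"hand":0.03,"offset":[0,0,0.02],"yaw":0},{"hand":0.03,"offset":[0,0,0.015],"yaw":0},{"hand":0.03,"offset":[0,0,0.01],"yaw":0},{"hand":0.03,"offset":[0,0,0.005],"yaw":0},{"hand":0.03,"offset":[0,0,0.003],"yaw":0},{"hand":0.03,"offset":[0,0,0],"yaw":0},{"hand":0.03,"offset":[0,0,0],"yaw":0}]'
python3 -c "
from h import *
go(.485,.352,.190)"
```

```text
311 [(0.58, np.float64(0.029)), (0.59, np.float64(0.029)), (0.6, np.float64(0.051)), (0.61, np.float64(0.056)), (0.62, np.float64(0.069)), (0.63, np.float64(0.074)), (0.64, np.float64(0.075))]
offset mm [ 12.8   8.8 114.2] turn deg 0 rpy [-3.14   0.     1.687] q7 -0.94
clock: 15.63
eef_pos: [0.4887, 0.3497, 0.1927]
eef_rot: [3.141, -0.0, 1.684]
force: [-0.5, -0.4, -0.1]
finger_gap: 0.041
offset mm [ 2.7 -3.4  2.7] turn deg 0 rpy [ 3.141 -0.     1.684] q7 -1.03
```

```bash
python3 -m handwheel '[{"hand":0.03,"offset":[0,0,0.003],"yaw":0},{"hand":0.03,"offset":[0,0,0],"yaw":0},{"hand":0.05,"offset":[0,0,0],"yaw":0},{"hand":0.06,"offset":[0,0,0],"yaw":0},{"hand":0.065,"offset":[0,0,0],"yaw":0},{"hand":0.065,"offset":[0,0,-0.01],"yaw":0},{"hand":0.065,"offset":[0,0,-0.03],"yaw":0},{"hand":0.065,"offset":[0,0,-0.04],"yaw":0},{"hand":0.065,"offset":[0,0,-0.04],"yaw":0},{"hand":0.065,"offset":[0,0,-0.04],"yaw":0}]'
python3 -m handwheel '[{"hand":0.065,"offset":[-0.03,0.01,-0.02],"yaw":0},{"hand":0.065,"offset":[-0.03,0.01,-0.02],"yaw":0},{"hand":0.065,"offset":[-0.03,0.01,-0.02],"yaw":0},{"hand":0.065,"offset":[-0.03,0,0],"yaw":0},{"hand":0.065,"offset":[-0.03,0,0],"yaw":0},{"hand":0.065,"offset":[-0.03,0,0],"yaw":0},{"hand":0.065,"offset":[0,0,0],"yaw":0},{"hand":0.065,"offset":[0,0,0],"yaw":0},{"hand":0.065,"offset":[0,0,0],"yaw":0},{"hand":0.065,"offset":[0,0,0],"yaw":0}]'
python3 - <<'E'
from h import *
p=snap("wrist");cv2.imwrite("pics/w5.png",p["image"]);P=cloud(p)
for q,z in (("finished_mid",.024),("bottle_a_mid",.0465),("tray_in",.003)):
    for d in ctrl.mark_of(p,q): X=at_z(p,d["position"],z)[0];print(q,round(d["conf"],2),X.round(4),tobed(X).round(4))
for c in ((.417,.048),(.43,.155)):
    m=(np.hypot(P[:,0]-c[0],P[:,1]-c[1])<.05)&(P[:,2]>.085)&(P[:,2]<.1)
    if m.sum():print("cap",m.sum(),cv2.minAreaRect((P[m][:,:2]*1000).astype(np.float32)),np.percentile(P[m][:,2],[50,95]))
E
```

```text
clock: 16.47
eef_pos: [0.4878, 0.3496, 0.3514]
eef_rot: [-3.141, -0.0, 1.685]
force: [0.9, 0.8, 0.8]
finger_gap: 0.065
clock: 17.3
eef_pos: [0.5381, 0.1757, 0.4095]
eef_rot: [3.141, -0.001, 1.687]
force: [0.1, 0.5, -0.1]
finger_gap: 0.065
finished_mid 0.67 [0.4801 0.3629 0.024 ] [[-0.0661  0.3762]]
finished_mid 0.42 [0.3924 0.1843 0.024 ] [[-0.1736  0.2087]]
cap 636 ((404.47900390625, 185.99147033691406), (27.973358154296875, 19.30133056640625), 41.57538604736328) [0.09313953 0.09451495]
```

View pics/w5.png

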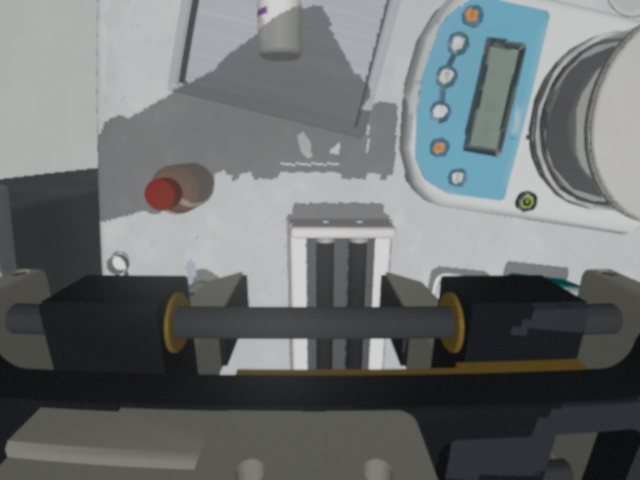

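```bash
python3 - <<'E'
from h import *
for n in("wrist","scene","top"):
    p=snap(n);im=p["image"].astype(int);v,u=np.nonzero((im[...,2]>130)&(im[...,1]<70)&(im[...,0]<70))
    X=at_z(p,np.c_[u,v],.093);m=np.hypot(X[:,0]-.40,X[:,1]-.185)<.05;print(n,m.sum(),X[m].min(0).round(4),X[m].max(0).round(4),X[m].mean(0).round(4))
go(.41,.10,.40)
E
```

```text
Traceback (most recent call last):
ValueError: zero-size array to reduction operation minimum which has no identity
```

```bash
python3 -m handwheel '[{"hand":0.065,"offset":[-0.010,-0.022,0],"yaw":0},{"hand":0.065,"offset":[-0.010,-0.022,0],"yaw":0},{"hand":0.065,"offset":[-0.010,-0.022,0],"yaw":0},{"hand":0.065,"offset":[-0.010,-0.022,0],"yaw":0},{"hand":0.065,"offset":[-0.010,-0.022,0],"yaw":0},{"hand":0.065,"offset":[-0.010,-0.022,0],"yaw":0},{"hand":0.065,"offset":[0,0,0],"yaw":0},{"hand":0.065,"offset":[0,0,0],"yaw":0},{"hand":0.065,"offset":[0,0,0],"yaw":0},{"hand":0.065,"offset":[0,0,0],"yaw":0}]'
python3 - <<'E'
from h import *
p=snap("wrist");P=cloud(p)
m=(P[:,2]>.085)&(P[:,2]<.1)&(P[:,1]>.12)&(P[:,1]<.24)&(P[:,0]<.46)
print(m.sum(),cv2.minEnclosingCircle((P[m][:,:2]*1000).astype(np.float32)),np.median(P[m],0))
go(.404,.186,.35)
E
```

```text
clock: 18.38
eef_pos: [0.415, 0.1003, 0.4092]
eef_rot: [3.141, -0.001, 1.685]
force: [-0.7, 0.0, 0.0]
finger_gap: 0.065
962 ((401.43505859375, 188.9532470703125), 14.235957145690918) [0.40132903 0.18893622 0.09323616]
offset mm [86.3 -1.1 59.2] turn deg 0 rpy [ 3.141e+00 -1.000e-03  1.685e+00] q7 -0.39
```

```bash
python3 - <<'E'
from h import *
go(.4014,.189,.254,np.radians(96.57))
E
```

```text
offset mm [ 89.6  -3.4 155.2] turn deg -0.0 rpy [ 3.141e+00 -1.000e-03  1.685e+00] q7 -0.39
```

```bash
python3 -m handwheel '[{"hand":0.065,"offset":[0.022,-0.001,0],"yaw":0},{"hand":0.065,"offset":[0.022,-0.001,0],"yaw":0},{"hand":0.065,"offset":[0.022,-0.001,0],"yaw":0},{"hand":0.065,"offset":[0.0236,-0.0004,0],"yaw":0},{"hand":0.06,"offset":[0,0,0.03],"yaw":0},{"hand":0.06,"offset":[0,0,0.03],"yaw":0},{"hand":0.06,"offset":[0,0,0.02],"yaw":0},{"hand":0.06,"offset":[0,0,0],"yaw":0},{"hand":0.06,"offset":[0,0,0],"yaw":0},{"hand":0.06,"offset":[0,0,0],"yaw":0}]'
python3 -c "
from h import *
go(.4014,.189,.254,np.radians(96.57))"
```

```text
clock: 19.27
eef_pos: [0.4013, 0.189, 0.33]
eef_rot: [3.141, -0.001, 1.685]
force: [-0.5, -0.7, 0.1]
finger_gap: 0.0603
offset mm [-0.1  0.  76. ] turn deg -0.0 rpy [ 3.141e+00 -1.000e-03  1.685e+00] q7 -0.73
```

```bash
python3 -m handwheel '[{"hand":0.06,"offset":[0,0,0.02],"yaw":0},{"hand":0.06,"offset":[0,0,0.02],"yaw":0},{"hand":0.06,"offset":[0,0,0.02],"yaw":0},{"hand":0.06,"offset":[0,0,0.016],"yaw":0},{"hand":0.06,"offset":[0,0,0],"yaw":0},{"hand":0.02,"offset":[0,0,0],"yaw":0},{"hand":0.02,"offset":[0,0,0],"yaw":0},{"hand":0.02,"offset":[0,0,0],"yaw":0},{"hand":0.02,"offset":[0,0,0],"yaw":0},{"hand":0.02,"offset":[0,0,0],"yaw":0}]' 25
python3 -m handwheel '[{"hand":0.02,"offset":[0,0,0],"yaw":0},{"hand":0.02,"offset":[0,0,-0.01],"yaw":0},{"hand":0.02,"offset":[0,0,-0.02],"yaw":0},{"hand":0.02,"offset":[0,0,-0.02],"yaw":0},{"hand":0.02,"offset":[0,0,-0.02],"yaw":0},{"hand":0.02,"offset":[0,0,-0.02],"yaw":0},{"hand":0.02,"offset":[0,0,-0.01],"yaw":0},{"hand":0.02,"offset":[0,0,0],"yaw":0},{"hand":0.02,"offset":[0,0,0],"yaw":0},{"hand":0.02,"offset":[0,0,0],"yaw":0}]'
python3 -c "
from h import *
go(*frombed(-.0006,.03),.354,np.radians(96.57))"
```

```text
clock: 20.1
eef_pos: [0.401, 0.1884, 0.2538]
eef_rot: [3.14, -0.0, 1.684]
force: [-0.0, -0.2, 0.0]
finger_gap: 0.0311
clock: 20.93
eef_pos: [0.4004, 0.1879, 0.3521]
eef_rot: [-3.14, 0.001, 1.684]
force: [0.7, 0.4, -2.1]
finger_gap: 0.0266
offset mm [-181.3  164.9   -2. ] turn deg -0.1 rpy [-3.140e+00  1.000e-03  1.684e+00] q7 -0.7
```

```bash
python3 -m handwheel '[{"hand":0.02,"offset":[-0.010,0.020,0],"yaw":0},{"hand":0.02,"offset":[-0.020,0.020,0],"yaw":0},{"hand":0.02,"offset":[-0.020,0.020,0],"yaw":0},{"hand":0.02,"offset":[-0.020,0.020,0],"yaw":0},{"hand":0.02,"offset":[-0.020,0.020,0],"yaw":0},{"hand":0.02,"offset":[-0.020,0.020,0],"yaw":0},{"hand":0.02,"offset":[-0.020,0.020,0],"yaw":0},{"hand":0.02,"offset":[-0.020,0.020,0],"yaw":0},{"hand":0.02,"offset":[-0.020,0.005,0],"yaw":0},{"hand":0.02,"offset":[-0.011,0,0],"yaw":0}]'
python3 - <<'E'
from h import *
go(*frombed(-.0006,.03),.3085,np.radians(96.57))
p=snap("wrist");cv2.imwrite("pics/w6.png",p["image"][100:480,100:540])
E
```

```text
clock: 21.77
eef_pos: [0.5864, 0.0245, 0.3508]
eef_rot: [-3.139, 0.001, 1.682]
force: [0.2, -0.6, -2.3]
finger_gap: 0.0265
offset mm [ 2.3 -1.3 42.3] turn deg -0.2 rpy [-3.139e+00  1.000e-03  1.682e+00] q7 -0.32
```

View pics/w6.png

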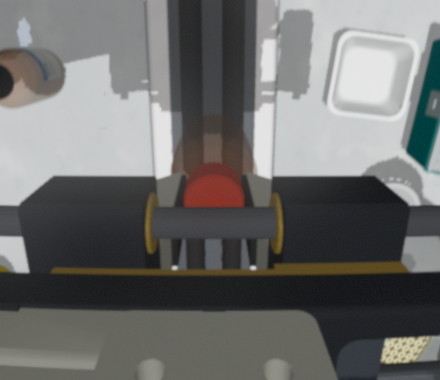

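```bash
python3 -m handwheel '[{"hand":0.02,"offset":[0.002,-0.001,0.012],"yaw":0},{"hand":0.02,"offset":[0,0,0.012],"yaw":0},{"hand":0.02,"offset":[0,0,0.008],"yaw":0},{"hand":0.02,"offset":[0,0,0.005],"yaw":0},{"hand":0.02,"offset":[0,0,0.003],"yaw":0},{"hand":0.02,"offset":[0,0,0.002],"yaw":0},{"hand":0.02,"offset":[0,0,0.001],"yaw":0},{"hand":0.02,"offset":[0,0,0],"yaw":0},{"hand":0.02,"offset":[0,0,0],"yaw":0},{"hand":0.02,"offset":[0,0,0],"yaw":0}]'
python3 -c "
from h import *
print(ctrl.state()['force'],ctrl.state()['wrist_torque']);go(*frombed(-.0006,.03),.3085,np.radians(96.57))"
```

```text
clock: 22.65
eef_pos: [0.5841, 0.0291, 0.3104]
eef_rot: [3.141, 0.0, 1.685]
force: [-0.3, 0.2, -1.0]
finger_gap: 0.0269
[-0.28520003  0.22180752 -0.95315051] [-0.00933026 -0.1413605   0.06218562]
offset mm [-2.6  0.3  1.9] turn deg -0.1 rpy [3.141 0.    1.685] q7 -0.36
```

```bash
python3 -m handwheel '[{"hand":0.02,"offset":[0,0,0.0025],"yaw":0},{"hand":0.02,"offset":[0,0,0],"yaw":0},{"hand":0.02,"offset":[0,0,0],"yaw":0},{"hand":0.02,"offset":[0.007,0,0],"yaw":0},{"hand":0.02,"offset":[0.007,0,0],"yaw":0},{"hand":0.02,"offset":[0.007,0,0],"yaw":0},{"hand":0.02,"offset":[0.007,0,0.0005],"yaw":0},{"hand":0.02,"offset":[0.007,0,0.001],"yaw":0},{"hand":0.02,"offset":[0.007,0,0.0015],"yaw":0},{"hand":0.02,"offset":[0,0,0],"yaw":0}]' 6
python3 - <<'E'
from h import *
print(ctrl.state()['force'],ctrl.state()['wrist_torque'])
a=snap("wrist")["image"];b=snap("scene")["image"];b=cv2.resize(b[140:270,200:360],(640,520))[:,:]
cv2.imwrite("pics/w7.png",np.hstack([cv2.resize(a[180:480,180:460],(300,321)),cv2.resize(b,(395,321))]))
go(*frombed(-.0006,.072),.308)
E
```

```text
clock: 23.48
eef_pos: [0.5787, 0.073, 0.3042]
eef_rot: [-3.141, -0.001, 1.687]
force: [0.6, 0.1, 0.6]
finger_gap: 0.0274
[0.60083557 0.06047337 0.55118786] [-1.17056222e-04 -1.98559886e-01  4.04722738e-02]
offset mm [-3.3  0.5 -3.5] turn deg 0 rpy [-3.141 -0.     1.686] q7 -0.43
```

View pics/w7.png

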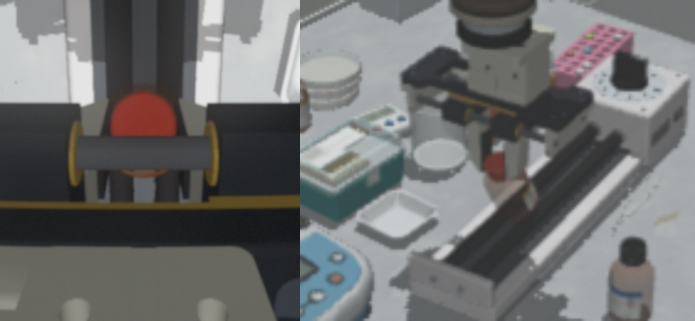

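The bottle is tilting: in the scene crop the red cap leans towards +y. I'll continue the arc.

```bash
python3 -m handwheel '[{"hand":0.02,"offset":[0.0065,0,0.0025],"yaw":0},{"hand":0.02,"offset":[0.0065,0,0.0025],"yaw":0},{"hand":0.02,"offset":[0.006,0,0.004],"yaw":0},{"hand":0.02,"offset":[0.006,0,0.004],"yaw":0},{"hand":0.02,"offset":[0.0055,0,0.005],"yaw":0},{"hand":0.02,"offset":[0.005,0,0.005],"yaw":0},{"hand":0.02,"offset":[0.0045,0,0.006],"yaw":0},{"hand":0.02,"offset":[0.0045,0,0.006],"yaw":0},{"hand":0.02,"offset":[0.0035,0,0.0065],"yaw":0},{"hand":0.02,"offset":[0.0035,0,0.0065],"yaw":0}]'
python3 - <<'E'
from h import *
print(ctrl.state()['force'],ctrl.state()['wrist_torque'])
b=snap("scene")["image"];cv2.imwrite("pics/w8.png",cv2.resize(b[140:270,200:360],(480,390)))
E
```

```text
clock: 24.42
eef_pos: [0.5732, 0.1224, 0.2556]
eef_rot: [-3.141, 0.0, 1.685]
force: [0.4, 1.8, 0.6]
finger_gap: 0.027
[0.37692415 1.84939832 0.64012658] [ 0.40221437 -0.23675826  0.00610495]
```

View pics/w8.png

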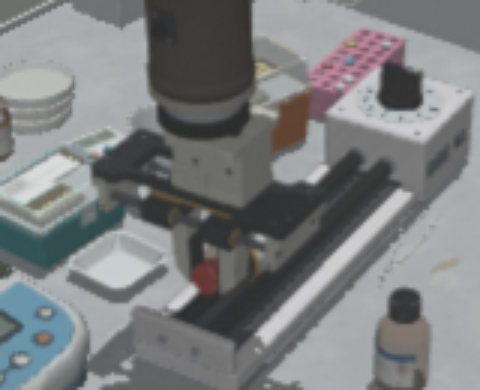

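```bash
python3 -m handwheel '[{"hand":0.02,"offset":[0.002,0,0.006],"yaw":0},{"hand":0.02,"offset":[0.001,0,0.006],"yaw":0},{"hand":0.02,"offset":[0,0,0.002],"yaw":0},{"hand":0.02,"offset":[0,0,0],"yaw":0},{"hand":0.035,"offset":[0,0,0],"yaw":0},{"hand":0.05,"offset":[0,0,0],"yaw":0},{"hand":0.06,"offset":[0,0,0],"yaw":0},{"hand":0.06,"offset":[0,0,0],"yaw":0},{"hand":0.06,"offset":[0,0,-0.01],"yaw":0},{"hand":0.06,"offset":[0,0,-0.02],"yaw":0}]'
python3 -m handwheel '[{"hand":0.06,"offset":[0,0,-0.04],"yaw":0},{"hand":0.06,"offset":[0,0,-0.04],"yaw":0},{"hand":0.06,"offset":[0,0,-0.04],"yaw":0},{"hand":0.06,"offset":[-0.03,-0.01,-0.03],"yaw":0},{"hand":0.06,"offset":[-0.03,-0.02,0],"yaw":0},{"hand":0.06,"offset":[-0.03,-0.02,0],"yaw":0},{"hand":0.06,"offset":[-0.03,-0.02,0],"yaw":0},{"hand":0.06,"offset":[-0.03,-0.02,0],"yaw":0},{"hand":0.06,"offset":[0,-0.02,0],"yaw":0},{"hand":0.06,"offset":[0,0,0],"yaw":0}]'
python3 - <<'E'
from h import *
p=snap("wrist");P=cloud(p);b=tobed(P)
m=(abs(b[:,0])<.05)&(abs(b[:,1])<.162)&(P[:,2]>.068)&(P[:,2]<.13);print("lying",m.sum(),b[m].min(0),b[m].max(0),P[m,2].max())
m=(P[:,2]>.085)&(P[:,2]<.1)&(np.hypot(P[:,0]-.417,P[:,1]-.048)<.06)
print(m.sum(),cv2.minEnclosingCircle((P[m][:,:2]*1000).astype(np.float32)),np.median(P[m],0))
cv2.imwrite("pics/w9.png",p["image"]);print(tcp()[0])
for d in ctrl.mark_of(p,"bottle_b_mid"): X=at_z(p,d["position"],.0733)[0];print(round(d["conf"],2),X.round(4),tobed(X).round(4))
E
```

```text
clock: 25.3
eef_pos: [0.5722, 0.1243, 0.2714]
eef_rot: [-3.137, 0.001, 1.685]
force: [-0.1, -0.0, 0.7]
finger_gap: 0.059
clock: 26.13
eef_pos: [0.478, -0.0375, 0.4217]
eef_rot: [-3.139, 0.002, 1.68]
force: [-0.1, 0.3, -0.1]
finger_gap: 0.0601
lying 5297 [-0.02550161  0.0472569 ] [0.02185178 0.14057833] 0.09995624416652021
880 ((418.197265625, 51.89093017578125), 14.186542510986328) [0.418533   0.05184852 0.09315668]
[ 0.4795305  -0.03617286  0.42202359]
```

View pics/w9.png

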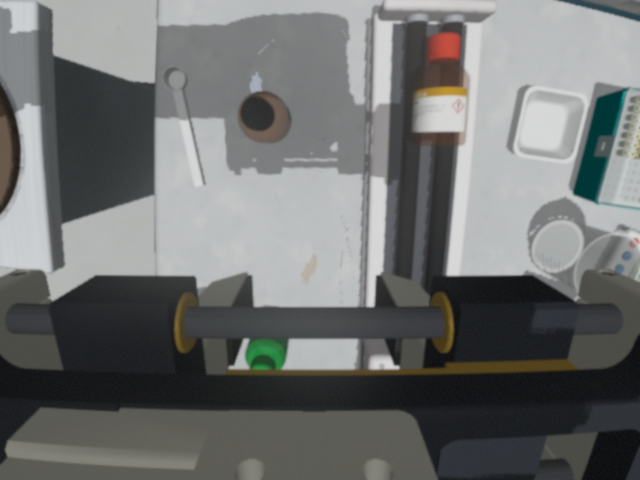

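The red bottle lies in the groove, y 47–141 mm. Now the black-capped one, cap at (0.4182, 0.0519).

```bash
python3 -c "
from h import *
go(.4182,.0519,.254,np.radians(96.57))"
```

```text
offset mm [ 93.9 -52.3 168. ] turn deg -0.1 rpy [3.141e+00 1.000e-03 1.684e+00] q7 -0.11
```

```bash
python3 -m handwheel '[{"hand":0.06,"offset":[0.0188,-0.0105,0.01],"yaw":0},{"hand":0.06,"offset":[0.0188,-0.0105,0.015],"yaw":0},{"hand":0.06,"offset":[0.0188,-0.0105,0.02],"yaw":0},{"hand":0.06,"offset":[0.0188,-0.0105,0.02],"yaw":0},{"hand":0.06,"offset":[0.0187,-0.0103,0.013],"yaw":0},{"hand":0.06,"offset":[0,0,0.01],"yaw":0},{"hand":0.06,"offset":[0,0,0],"yaw":0},{"hand":0.06,"offset":[0,0,0],"yaw":0},{"hand":0.06,"offset":[0,0,0],"yaw":0},{"hand":0.06,"offset":[0,0,0],"yaw":0}]'
python3 -c "
from h import *
go(.4182,.0519,.254,np.radians(96.57))"
```

```text
clock: 27.07
eef_pos: [0.4194, 0.0519, 0.3339]
eef_rot: [3.14, -0.0, 1.684]
force: [0.2, 0.6, 0.6]
finger_gap: 0.0599
offset mm [ 0.2 -1.3 79.9] turn deg -0.1 rpy [ 3.14  -0.     1.684] q7 -0.38
```

```bash
python3 -m handwheel '[{"hand":0.06,"offset":[0,-0.0013,0.02],"yaw":0},{"hand":0.06,"offset":[0,0,0.02],"yaw":0},{"hand":0.06,"offset":[0,0,0.02],"yaw":0},{"hand":0.06,"offset":[0,0,0.02],"yaw":0},{"hand":0.06,"offset":[0,0,0],"yaw":0},{"hand":0.02,"offset":[0,0,0],"yaw":0},{"hand":0.02,"offset":[0,0,0],"yaw":0},{"hand":0.02,"offset":[0,0,0],"yaw":0},{"hand":0.02,"offset":[0,0,0],"yaw":0},{"hand":0.02,"offset":[0,0,0],"yaw":0}]' 25
python3 -m handwheel '[{"hand":0.02,"offset":[0,0,0],"yaw":0},{"hand":0.02,"offset":[0,0,-0.01],"yaw":0},{"hand":0.02,"offset":[0,0,-0.02],"yaw":0},{"hand":0.02,"offset":[0,0,-0.02],"yaw":0},{"hand":0.02,"offset":[0,0,-0.02],"yaw":0},{"hand":0.02,"offset":[0,0,-0.02],"yaw":0},{"hand":0.02,"offset":[0,0,-0.01],"yaw":0},{"hand":0.02,"offset":[0,0,0],"yaw":0},{"hand":0.02,"offset":[0,0,0],"yaw":0},{"hand":0.02,"offset":[0,0,0],"yaw":0}]'
python3 -c "
from h import *
go(*frombed(-.0006,-.1),.3085,np.radians(96.57))"
```

```text
clock: 27.9
eef_pos: [0.4175, 0.052, 0.254]
eef_rot: [3.14, 0.0, 1.684]
force: [0.2, 0.2, -0.2]
finger_gap: 0.0314
clock: 28.73
eef_pos: [0.4167, 0.0518, 0.3523]
eef_rot: [-3.14, 0.0, 1.684]
force: [-1.0, 0.3, -1.9]
finger_gap: 0.0267
offset mm [-174.1  164.3   43.7] turn deg -0.1 rpy [-3.14   0.     1.684] q7 -0.35
```

```bash
python3 -m handwheel '[{"hand":0.02,"offset":[-0.010,0.022,-0.005],"yaw":0},{"hand":0.02,"offset":[-0.015,0.025,0],"yaw":0},{"hand":0.02,"offset":[-0.018,0.025,0],"yaw":0},{"hand":0.02,"offset":[-0.020,0.025,0],"yaw":0},{"hand":0.02,"offset":[-0.020,0.025,0],"yaw":0},{"hand":0.02,"offset":[-0.020,0.020,0],"yaw":0},{"hand":0.02,"offset":[-0.020,0.015,0],"yaw":0},{"hand":0.02,"offset":[-0.020,0.007,0],"yaw":0},{"hand":0.02,"offset":[-0.020,0,0],"yaw":0},{"hand":0.02,"offset":[-0.011,0,0],"yaw":0}]'
python3 -m handwheel '[{"hand":0.02,"offset":[0,0,0],"yaw":0},{"hand":0.02,"offset":[0,0,0],"yaw":0},{"hand":0.02,"offset":[0,0,0.012],"yaw":0},{"hand":0.02,"offset":[0,0,0.012],"yaw":0},{"hand":0.02,"offset":[0,0,0.010],"yaw":0},{"hand":0.02,"offset":[0,0,0.006],"yaw":0},{"hand":0.02,"offset":[0,0,0.004],"yaw":0},{"hand":0.02,"offset":[0,0,0],"yaw":0},{"hand":0.02,"offset":[0,0,0],"yaw":0},{"hand":0.02,"offset":[0,0,0],"yaw":0}]'
python3 -c "
from h import *
print(ctrl.state()['force']);go(*frombed(-.0006,-.1),.3085,np.radians(96.57))"
```

```text
clock: 29.57
eef_pos: [0.6, -0.1048, 0.3558]
eef_rot: [-3.138, 0.0, 1.683]
force: [0.5, -1.1, -2.6]
finger_gap: 0.0267
clock: 30.4
eef_pos: [0.6001, -0.1021, 0.3147]
eef_rot: [3.141, 0.0, 1.685]
force: [-0.3, 0.5, -2.2]
finger_gap: 0.0268
[-0.26105613  0.52297431 -2.2186178 ]
offset mm [-0.4 -0.5  6.2] turn deg -0.0 rpy [3.141 0.    1.685] q7 -0.12
```

```bash
python3 -m handwheel '[{"hand":0.02,"offset":[0,0,0.002],"yaw":0},{"hand":0.02,"offset":[0,0,0.002],"yaw":0},{"hand":0.02,"offset":[0,0,0.0015],"yaw":0},{"hand":0.02,"offset":[0,0,0.001],"yaw":0},{"hand":0.02,"offset":[0,0,0],"yaw":0},{"hand":0.02,"offset":[0,0,0],"yaw":0},{"hand":0.02,"offset":[0,0,0],"yaw":0},{"hand":0.02,"offset":[0,0,0],"yaw":0},{"hand":0.02,"offset":[0,0,0],"yaw":0},{"hand":0.02,"offset":[0,0,0],"yaw":0}]'
python3 -m handwheel '[{"hand":0.02,"offset":[0,0,0],"yaw":0},{"hand":0.02,"offset":[0,0,0],"yaw":0},{"hand":0.02,"offset":[0,0,0],"yaw":0},{"hand":0.02,"offset":[0.007,0,0],"yaw":0},{"hand":0.02,"offset":[0.007,0,0],"yaw":0},{"hand":0.02,"offset":[0.007,0,0],"yaw":0},{"hand":0.02,"offset":[0.007,0,0.0005],"yaw":0},{"hand":0.02,"offset":[0.007,0,0.001],"yaw":0},{"hand":0.02,"offset":[0.007,0,0.0015],"yaw":0},{"hand":0.02,"offset":[0,0,0],"yaw":0}]' 6
python3 - <<'E'
from h import *
print(ctrl.state()['force'],ctrl.state()['wrist_torque'])
b=snap("scene")["image"];cv2.imwrite("pics/w10.png",cv2.resize(b[120:270,220:400],(540,450)))
E
```

```text
clock: 31.23
eef_pos: [0.5999, -0.1023, 0.3078]
eef_rot: [3.141, 0.0, 1.685]
force: [-1.1, -0.5, 1.3]
finger_gap: 0.0267
clock: 32.07
eef_pos: [0.5947, -0.0582, 0.3043]
eef_rot: [-3.141, -0.001, 1.687]
force: [-0.2, 0.4, 0.7]
finger_gap: 0.0274
[-0.20434357  0.37414165  0.68296112] [-0.11905645  0.04496349 -0.01539727]
```

View pics/w10.png

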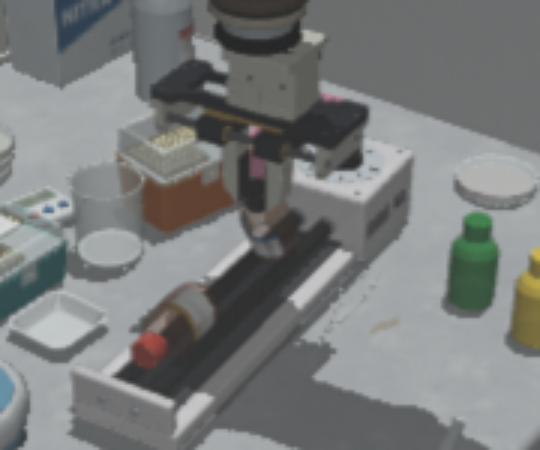

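```bash
python3 -m handwheel '[{"hand":0.02,"offset":[0.0065,0,0.0025],"yaw":0},{"hand":0.02,"offset":[0.0065,0,0.0025],"yaw":0},{"hand":0.02,"offset":[0.006,0,0.004],"yaw":0},{"hand":0.02,"offset":[0.006,0,0.004],"yaw":0},{"hand":0.02,"offset":[0.0055,0,0.005],"yaw":0},{"hand":0.02,"offset":[0.005,0,0.005],"yaw":0},{"hand":0.02,"offset":[0.0045,0,0.006],"yaw":0},{"hand":0.02,"offset":[0.0045,0,0.006],"yaw":0},{"hand":0.02,"offset":[0.0035,0,0.0065],"yaw":0},{"hand":0.02,"offset":[0.0035,0,0.0065],"yaw":0}]'
python3 -m handwheel '[{"hand":0.02,"offset":[0.002,0,0.006],"yaw":0},{"hand":0.02,"offset":[0.001,0,0.006],"yaw":0},{"hand":0.02,"offset":[0,0,0.002],"yaw":0},{"hand":0.02,"offset":[0,0,0],"yaw":0},{"hand":0.035,"offset":[0,0,0],"yaw":0},{"hand":0.05,"offset":[0,0,0],"yaw":0},{"hand":0.06,"offset":[0,0,0],"yaw":0},{"hand":0.06,"offset":[0,0,0],"yaw":0},{"hand":0.06,"offset":[0,0,-0.01],"yaw":0},{"hand":0.06,"offset":[0,0,-0.02],"yaw":0}]'
python3 -m handwheel '[{"hand":0.06,"offset":[0,0,-0.04],"yaw":0},{"hand":0.06,"offset":[0,0,-0.04],"yaw":0},{"hand":0.06,"offset":[0,0,-0.04],"yaw":0},{"hand":0.06,"offset":[-0.03,0,-0.03],"yaw":0},{"hand":0.06,"offset":[-0.03,0,0],"yaw":0},{"hand":0.06,"offset":[-0.03,0,0],"yaw":0},{"hand":0.06,"offset":[-0.03,0,0],"yaw":0},{"hand":0.06,"offset":[-0.03,0,0],"yaw":0},{"hand":0.06,"offset":[0,0,0],"yaw":0},{"hand":0.06,"offset":[0,0,0],"yaw":0}]'
python3 - <<'E'
from h import *
p=snap("wrist");P=cloud(p);b=tobed(P)
for lo,hi in((-.16,.03),(.03,.162)):
    m=(abs(b[:,0])<.05)&(b[:,1]>lo)&(b[:,1]<hi)&(P[:,2]>.068)&(P[:,2]<.13);print("lying",m.sum(),b[m].min(0),b[m].max(0),P[m,2].max())
q=snap("scene");im=np.hstack([cv2.resize(p["image"],(440,330)),cv2.resize(q["image"][150:400,130:463],(440,330))]);cv2.imwrite("pics/w11.png",cv2.resize(im,(800,300)))
go(.6146,-.2268,.36,np.radians(186.57))
E
```

```text
clock: 32.95
eef_pos: [0.589, -0.009, 0.2559]
eef_rot: [-3.141, 0.0, 1.685]
force: [-1.4, 0.9, 0.9]
finger_gap: 0.0273
clock: 33.78
eef_pos: [0.5881, -0.007, 0.2714]
eef_rot: [-3.137, -0.0, 1.684]
force: [-0.3, 0.0, 0.9]
finger_gap: 0.0593
clock: 34.62
eef_pos: [0.6056, -0.1574, 0.4224]
eef_rot: [-3.141, 0.001, 1.68]
force: [0.5, 1.4, -0.1]
finger_gap: 0.0598
lying 5246 [-0.02463151 -0.08391555] [0.02415362 0.00897834] 0.09951099107636513Traceback (most recent call last):
  File "<stdin>", line 4, in <module>
    return umr_minimum(a, axis, None, out, keepdims, initial, where)
ValueError: zero-size array to reduction operation minimum which has no identity
```

```bash
python3 - <<'E'
from h import *
q=snap("scene");cv2.imwrite("pics/w11.png",cv2.resize(q["image"][150:400,130:463],(660,500)))
go(.6146,-.2268,.36,np.radians(186.57))
E
```

```text
offset mm [-73.2   0.5  62.6] turn deg -90.0 rpy [ 3.141e+00 -1.000e-03  1.685e+00] q7 0.03
```

View pics/w11.png

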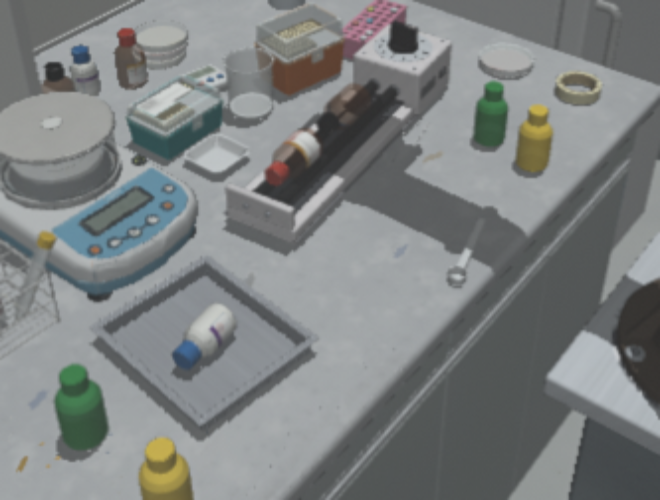

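Both brown bottles lie in a row in the groove and the white bottle is in the tray. Back to the dial.

```bash
python3 -m handwheel '[{"hand":0.06,"offset":[-0.0245,0,0],"yaw":0},{"hand":0.06,"offset":[-0.0245,0,0],"yaw":0},{"hand":0.06,"offset":[-0.0245,0,0],"yaw":0},{"hand":0.06,"offset":[0,0,0],"yaw":-7},{"hand":0.06,"offset":[0,0,0],"yaw":-7},{"hand":0.06,"offset":[0,0,0],"yaw":-7},{"hand":0.06,"offset":[0,0,0],"yaw":-7},{"hand":0.06,"offset":[0,0,0],"yaw":-7},{"hand":0.06,"offset":[0,0,0],"yaw":-7},{"hand":0.06,"offset":[0,0,0],"yaw":-7}]'
python3 -m handwheel '[{"hand":0.06,"offset":[0,0,0],"yaw":-7},{"hand":0.06,"offset":[0,0,0],"yaw":-7},{"hand":0.06,"offset":[0,0,0],"yaw":-7},{"hand":0.06,"offset":[0,0,0],"yaw":-7},{"hand":0.06,"offset":[0,0,0],"yaw":-7},{"hand":0.06,"offset":[0,0,0],"yaw":-6},{"hand":0.06,"offset":[0,0,0],"yaw":0},{"hand":0.06,"offset":[0,0,0],"yaw":0},{"hand":0.06,"offset":[0,0,0],"yaw":0},{"hand":0.06,"offset":[0,0,0],"yaw":0}]'
python3 - <<'E'
from h import *
p=snap("wrist");P=cloud(p)
n=(np.hypot(P[:,0]-.6146,P[:,1]+.2268)<.03)&(P[:,2]>.115)&(P[:,2]<.14)
print(n.sum(),cv2.minAreaRect((P[n][:,:2]*1000).astype(np.float32)))
go(.6146,-.2272,.279,np.radians(186.57))
E
```

```text
clock: 35.55
eef_pos: [0.6144, -0.226, 0.4228]
eef_rot: [3.141, 0.0, 2.548]
force: [0.1, -0.4, 1.0]
finger_gap: 0.0601
clock: 36.38
eef_pos: [0.6143, -0.2273, 0.4224]
eef_rot: [-3.141, 0.0, -3.03]
force: [0.4, 0.5, 0.7]
finger_gap: 0.0602
866 ((613.9169311523438, -227.32061767578125), (43.62015151977539, 13.5726900100708), 6.234883785247803)
offset mm [ -0.3   0.2 143.4] turn deg -0.1 rpy [-3.141  0.    -3.029] q7 1.55
```

```bash
python3 -m handwheel '[{"hand":0.06,"offset":[0,0,0.02],"yaw":0},{"hand":0.06,"offset":[0,0,0.025],"yaw":0},{"hand":0.06,"offset":[0,0,0.025],"yaw":0},{"hand":0.06,"offset":[0,0,0.025],"yaw":0},{"hand":0.06,"offset":[0,0,0.02],"yaw":0},{"hand":0.06,"offset":[0,0,0.018],"yaw":0},{"hand":0.06,"offset":[0,0,0.010],"yaw":0},{"hand":0.0,"offset":[0,0,0],"yaw":0},{"hand":0.0,"offset":[0,0,0],"yaw":0},{"hand":0.0,"offset":[0,0,0],"yaw":0}]' 30
python3 -m handwheel '[{"hand":0.0,"offset":[0,0,0],"yaw":0},{"hand":0.0,"offset":[0,0,0],"yaw":0},{"hand":0.0,"offset":[0,0,0],"yaw":0},{"hand":0.0,"offset":[0,0,0],"yaw":0},{"hand":0.0,"offset":[0,0,0],"yaw":5},{"hand":0.0,"offset":[0,0,0],"yaw":5},{"hand":0.0,"offset":[0,0,0],"yaw":5},{"hand":0.0,"offset":[0,0,0],"yaw":5},{"hand":0.0,"offset":[0,0,0],"yaw":5},{"hand":0.0,"offset":[0,0,0],"yaw":5}]'
python3 -m handwheel '[{"hand":0.0,"offset":[0,0,0],"yaw":6},{"hand":0.0,"offset":[0,0,0],"yaw":6},{"hand":0.0,"offset":[0,0,0],"yaw":6},{"hand":0.0,"offset":[0,0,0],"yaw":6},{"hand":0.0,"offset":[0,0,0],"yaw":6},{"hand":0.0,"offset":[0,0,0],"yaw":6},{"hand":0.0,"offset":[0,0,0],"yaw":6},{"hand":0.0,"offset":[0,0,0],"yaw":6},{"hand":0.0,"offset":[0,0,0],"yaw":6},{"hand":0.0,"offset":[0,0,0],"yaw":6}]'
python3 -m handwheel '[{"hand":0.0,"offset":[0,0,0],"yaw":6},{"hand":0.0,"offset":[0,0,0],"yaw":6},{"hand":0.0,"offset":[0,0,0],"yaw":6},{"hand":0.0,"offset":[0,0,0],"yaw":6},{"hand":0.0,"offset":[0,0,0],"yaw":6},{"hand":0.0,"offset":[0,0,0],"yaw":6},{"hand":0.0,"offset":[0,0,0],"yaw":6},{"hand":0.0,"offset":[0,0,0],"yaw":6},{"hand":0.0,"offset":[0,0,0],"yaw":6},{"hand":0.0,"offset":[0,0,0],"yaw":6}]'
python3 -m handwheel '[{"hand":0.0,"offset":[0,0,0],"yaw":6},{"hand":0.0,"offset":[0,0,0],"yaw":6},{"hand":0.0,"offset":[0,0,0],"yaw":6},{"hand":0.0,"offset":[0,0,0],"yaw":6},{"hand":0.0,"offset":[0,0,0],"yaw":6},{"hand":0.0,"offset":[0,0,0],"yaw":6},{"hand":0.0,"offset":[0,0,0],"yaw":6},{"hand":0.0,"offset":[0,0,0],"yaw":6},{"hand":0.0,"offset":[0,0,0],"yaw":6},{"hand":0.0,"offset":[0,0,0],"yaw":6}]'
python3 -m handwheel '[{"hand":0.0,"offset":[0,0,0],"yaw":0},{"hand":0.0,"offset":[0,0,0],"yaw":0},{"hand":0.0,"offset":[0,0,0],"yaw":0},{"hand":0.0,"offset":[0,0,0],"yaw":0},{"hand":0.0,"offset":[0,0,0],"yaw":0},{"hand":0.0,"offset":[0,0,0],"yaw":0},{"hand":0.0,"offset":[0,0,0],"yaw":0},{"hand":0.0,"offset":[0,0,0],"yaw":0},{"hand":0.0,"offset":[0,0,0],"yaw":0},{"hand":0.0,"offset":[0,0,0],"yaw":0}]'
python3 -c "
from h import *
s=ctrl.state();print(s['wrist_torque'],s['force'],s['finger_gap'],s['qpos'][6],np.degrees(s['eef_rot'][2]))"
```

```text
clock: 37.27
eef_pos: [0.6148, -0.2277, 0.2806]
eef_rot: [-3.141, 0.002, -3.028]
force: [-0.2, -0.1, 0.1]
finger_gap: 0.0447
clock: 38.1
eef_pos: [0.6142, -0.2265, 0.2796]
eef_rot: [3.14, -0.001, 2.729]
force: [-1.7, 3.7, 2.8]
finger_gap: 0.0137
clock: 38.93
eef_pos: [0.6144, -0.2263, 0.2796]
eef_rot: [3.141, -0.002, 1.681]
force: [-0.5, 4.0, 2.1]
finger_gap: 0.0136
clock: 39.77
eef_pos: [0.6147, -0.2264, 0.2796]
eef_rot: [-3.141, -0.002, 0.634]
force: [1.4, 3.4, 0.5]
finger_gap: 0.0137
clock: 40.6
eef_pos: [0.6147, -0.2268, 0.2796]
eef_rot: [-3.14, -0.001, -0.414]
force: [1.6, 1.6, 0.3]
finger_gap: 0.0137
clock: 41.43
eef_pos: [0.6147, -0.2269, 0.2796]
eef_rot: [-3.14, -0.001, -0.406]
force: [1.9, 5.7, 5.6]
finger_gap: 0.014
[ 1.34525767 -0.12501291  0.00490508] [1.89194701 5.73525538 5.63449078] 0.014035939736634518 -1.677054766053677 -23.276265199633702
```

```bash
python3 -m handwheel '[{"hand":0.03,"offset":[0,0,0],"yaw":0},{"hand":0.06,"offset":[0,0,0],"yaw":0},{"hand":0.06,"offset":[0,0,0],"yaw":0},{"hand":0.06,"offset":[0,0,0],"yaw":0},{"hand":0.06,"offset":[0,0,-0.02],"yaw":0},{"hand":0.06,"offset":[0,0,-0.03],"yaw":0},{"hand":0.06,"offset":[0,0,-0.04],"yaw":0},{"hand":0.06,"offset":[0,0,-0.04],"yaw":0},{"hand":0.06,"offset":[0,0,-0.02],"yaw":0},{"hand":0.06,"offset":[0,0,0],"yaw":0}]'
python3 -m handwheel '[{"hand":0.06,"offset":[-0.03,0,-0.01],"yaw":0},{"hand":0.06,"offset":[-0.03,0,0],"yaw":0},{"hand":0.06,"offset":[-0.03,0,0],"yaw":0},{"hand":0.06,"offset":[-0.02,0,0],"yaw":0},{"hand":0.06,"offset":[0,0,0],"yaw":0},{"hand":0.06,"offset":[0,0,0],"yaw":0},{"hand":0.06,"offset":[0,0,0],"yaw":0},{"hand":0.06,"offset":[0,0,0],"yaw":0},{"hand":0.06,"offset":[0,0,0],"yaw":0},{"hand":0.06,"offset":[0,0,0],"yaw":0}]'
python3 - <<'E'
from h import *
p=snap("wrist");P=cloud(p);b=tobed(P)
n=(np.hypot(P[:,0]-.6146,P[:,1]+.2268)<.03)&(P[:,2]>.115)&(P[:,2]<.14)
print(n.sum(),cv2.minAreaRect((P[n][:,:2]*1000).astype(np.float32)))
q=snap("scene");cv2.imwrite("pics/w12.png",np.hstack([cv2.resize(p["image"],(400,300)),cv2.resize(q["image"][130:400,120:480],(400,300))]))
for d in ctrl.mark_of(q,"tray_in"): print(d["conf"],at_z(q,d["position"],.003)[0])
E
```

```text
clock: 42.27
eef_pos: [0.615, -0.2287, 0.4352]
eef_rot: [-3.141, -0.009, -0.41]
force: [-0.5, -0.1, 0.5]
finger_gap: 0.06
clock: 43.1
eef_pos: [0.5139, -0.1843, 0.4388]
eef_rot: [3.141, 0.0, -0.41]
force: [0.3, -1.1, 0.3]
finger_gap: 0.06
1016 ((614.8992309570312, -227.4659423828125), (13.93046760559082, 44.5501823425293), 66.44139099121094)
0.73 [0.48543478 0.3537692  0.003     ]
0.3 [0.63308478 0.01480105 0.003     ]
```

View pics/w12.png

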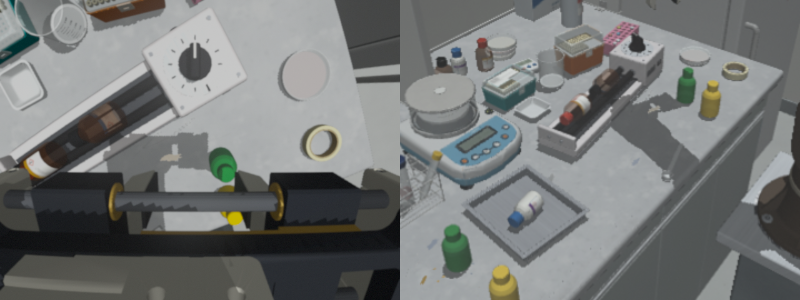

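```bash
python3 -c "
from rig import ctrl
print(ctrl.finish_job())"
```

```text
the job is handed in; nothing more can be done
None
```

The job is done and handed in at about 43 s on the robot's clock, well inside the 210 s limit.

- **Dial off:** I turned the dial from about click 7 anticlockwise to the off stop. The bar was then within half a degree of the machine's front and the pointer sat on the long mark.
- **White bottle:** it lies on its side in the steel tray.
- **Brown bottles:** there were two in front of the roller. I tipped each one over in the groove:
  - **Red cap:** lies at y of about +47 to +141 mm along the bed.
  - **Black cap:** lies at y of about −84 to +9 mm along the bed.
- **Speed:** I turned the dial clockwise seven clicks. After I let go, the bar stood at 210.1° from off, where seven clicks is 210°.

In the last pictures both bottles were in the groove, the white bottle was in the tray, and the robot was clear of everything. The green and yellow bottles, petri dish, tape roll and spoon looked unmoved by eye, but I did not measure them.

One reading disagreed: the network placed the tray's middle about 1 cm from where it had earlier. That could be detection error or a small knock, and the bottle was still inside the tray. No other checks failed.

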